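# Hang the lift-off cupboard door on its two hinge pins and shut it

### The arm

A 6-joint arm with a two-finger parallel gripper is mounted at the origin on the work surface. World frame = base frame: x ahead of the robot, y to its left, z up, the work surface at z = 0. Lengths are in m, angles in rad, forces in N, time in s.
With the tool pointing down it reaches from about 0.425 to 0.95 m from the base axis. Payload 14.7 kg.
Tool frame: the origin (TCP) lies midway between the tips of the shut fingers; the grasp point (between the pads) lies 19 mm behind it; y points along the fingers, z is the direction in which the jaws open and shut, and the axes are right-handed (so a half turn about y gives the same grasp; the last joint's range is limited). The gripper opens to 85 mm and grips with 20 to 120 N. Pads are 22 mm wide; open, the fingers measure 114 mm over their backs; the gripper's body (76 mm by 85 mm) begins 54 mm behind the grasp point. The pads swing forward as they close: fully open they stand 13 mm farther back than shut.
Start: joints at [-1.267, 0.48, 1.596, -0, 1.065, -0.047], TCP at [0.223, -0.61, 0.231] pointing down, gripper open.
Joint ranges: [-2.75, 2.75], [-0.82, 2.05], [0.23, 2.67], [-1.56, 4.7], [0.09, 2.69], [-2.92, 2.92]. Speed limits (rad/s): [1.89, 1.89, 2.39, 3.01, 3.01, 3.01].

### API

Orientations are given as a unit quaternion [w, x, y, z].
In Python, from workcell import ctrl gives the robot as it stands.
- The arm moves only by the tool send_rows, never from a script. Its argument "steps" is a list of rows, each a list of 3 entries, a list of its own where there are three numbers: the turn, a rotation vector about the tool's x, y, z in rad, then the shift along the tool's x, y, z in m, then the opening, from 0 (shut) to 1 (fully open). A call has 1 to 12 rows; each row is the pose to reach, as a shift and turn from the pose commanded when the call began, along the tool's axes at that moment; what a row does not reach only later rows make up. A row lasts 1/10 s, in which the tool goes at most 50 mm and 8.59 degrees, less where a joint would pass 70% of its speed; a pose out of reach is approached as far as the arm can. A call with a gripper value outside its range is refused whole. The fingers move at their own pace and stop on an object; "force" is the grip in N (left out, the last holds). Time passes only in rows, so rows that repeat a pose let the fingers close. It gives the time, the measured TCP pose, the force and the opening at its end, in the units of the state.
- ctrl.read_state(): the state, without advancing time (a new reading comes with each control period).
- ctrl.get_image(name): name is "scene" or "top"; returns a dict with "image" (420x560x3 uint8, red, green, blue), "fx", "fy", "cx", "cy" (pixels), "rvec" (rotation vector, rad) and "tvec" (3), from world to camera coordinates, as OpenCV has them. Camera axes: x right, y down, z forward; pixel columns grow to the right and rows downward; lengths in m; the calibration is good to about 2 mm. A picture is of the moment at which its call begins. There is no depth.
- ctrl.hand_in(): hands the job in, once; it reports no verdict.
The state is a dict: "clock": time; "qpos": joint angles; "qvel": joint speeds; "joint_torque": joint torques, N m; "position": TCP position; "tool_rot": TCP orientation; "contact_force": force on the tool from outside, world axes, zero at the start; "wrist_torque": the same for the moment, N m; "width": finger opening in m.
Only numpy, scipy, OpenCV 4.12 (cv2) and the standard library are available. Lean on these libraries where they do the work, as an engineer would, in place of code of your own. Each camera call takes 0.05 s, during which the arm holds its last target. There are 200 camera calls.

### The job

Put the door back on the little beech cupboard: lift it out of the file rack, hold it upright and standing well open in front of the cupboard, and lower it gently so that both hinge barrels go down over both pins together until it is fully home; the hinge strip was refitted by eye and may sit a few millimetres off, so feel for the pins and ease the door across rather than force or drop it. Then swing it gently shut against the bumpers and let go. Leave the cat figure, the mouse and the pen pot where they are.

Things in the scene. Friction and masses are not known exactly. Their poses are not given: they have to be found in the camera images.
- cabinet: Beech cupboard fixed on the desk, 230 wide (y), 140 deep (x), 255 high. Origin: centre of its underside. Open front looks along its -x. Front plane x = -70 on the hinge (+y) side, where a steel strip carries two upright brass pins, one above the other; the rest of the front frame stands 8 proud. On it two soft rubber bumpers, 7 long (1 N presses each in 1 mm), at y = -72, z = 55 and 205 stop the door.
- hinge_low (a point): Nominal foot of the lower pin, on its axis at the 16 diameter shoulder where the barrel rests; in the cabinet frame (-92, 97, 60). Pin 8 diameter, 23 high, its last 2 a 45 degree taper to 4 diameter. The strip sits in slots over packing: both real pins stand together up to 5 mm off this point along the cabinet's y and 3.5 along its x, either way (not measured), and stay put.
- hinge_high (a point): Nominal foot of the upper pin, 120 above hinge_low: same kind of pin, same unknown offset.
- door_center (a point): Centre of the loose beech door panel, 14 thick (x), 170 wide (y), 200 high (z), 0.35 to 0.55 kg, centre of mass within 5 of here. Outer face with the pull looks along its -x, hinge barrels beyond its +y edge. Starts upright in the rack. Shut, its axes are parallel to the cabinet's; opening turns it clockwise seen from above, its yaw then being the cabinet's minus the opening angle.
- socket_low (a point): Mouth centre (underside) of the door's lower hinge barrel; in the door_center frame (0, 101, -68). Barrel bore 9.6 diameter, 19 outside, 30 high. Home, it meets the foot of the real pin. The hung door turns freely and stays where left; its underside is 28 above the desk, its top edge 27 below the cupboard's top. Shut, only 7 is left behind it.
- socket_high (a point): The same for the upper barrel, 120 above; in the door_center frame (0, 101, 52).
- door_pull (a point): Middle of the door's upright brass pull, on the outer face near the free edge; in the door_center frame (-28, -66, 5). The pull is 60 high, 8 thick.
- rack: Fixed steel file rack, base 160 (x) by 130 (y), 6 thick; dividers up to 66 and books up to 95 above the desk. Origin: centre of its underside. The door stands on the base in the middle slot (x = 0), 20 wide, between y = -45 and 55, in the rack's y-z plane.
- cat_center (a point): Centre of a black cat ornament, about 90 across, 140 high; this point is 60 above the desk. Loose; not to be disturbed.
- mouse_center (a point): Centre of a black computer mouse, 100 by 58 by 29 high, on the desk. Loose; not to be disturbed.
- pen_pot_center (a point): Centre of a blue pot of pens, 76 diameter, 95 high (pens to 155). Loose; not to be disturbed.
Not all that is in view belongs to the job. What is shaped like the part that bears door_center but turquoise is not meant.

How it is judged:
On the way:
1. the door stands fully home on both pins while still open (its free edge at least about 70 mm out from the shut position) (z of socket_low in the frame of cabinet below 0.0625 m and z of socket_high in the frame of cabinet below 0.1825 m and horizontal distance between socket_low and hinge_low below 0.0072 m and horizontal distance between socket_high and hinge_high below 0.0072 m and angle between door_center's own z axis and vertical below 0.04 rad and x of door_pull in the frame of cabinet below -0.19 m), for 0.2 s.
At the end, for the whole second after the job is handed in: The door hangs on both pins, both barrels within 2.5 mm of their shoulders in height and within 7 mm of the nominal pin points, upright within 2 degrees, shut with its pull within 12 mm of the shut position (within 4 degrees of parallel to the front), at rest; bystanders undisturbed (z of socket_low in the frame of cabinet below 0.0625 m and z of socket_high in the frame of cabinet below 0.1825 m and horizontal distance between socket_low and hinge_low below 0.0072 m and horizontal distance between socket_high and hinge_high below 0.0072 m and angle between door_center's own z axis and vertical below 0.04 rad and x of door_pull in the frame of cabinet above -0.132 m and angle between the x axis of door_center and the x axis of cabinet, either way round below 0.07 rad and linear speed of door below 0.02 m/s); the robot touches nothing.
It fails at once if the door is pressed, knocked or dropped against the cupboard, its pins or its bumpers with more than 40 N (contact force between door and cabinet above 40 N).
It fails at once if the door is tipped more than 25 degrees from upright (angle between door_center's own z axis and vertical above 0.44 rad).
It fails at once if the cat figure is moved more than 20 mm or tipped more than 20 degrees (distance of cat_center from where it was at the start of the episode above 0.02 m or angle between cat_center's own z axis and vertical above 0.35 rad).
It fails at once if the computer mouse is moved more than 20 mm or tipped more than 20 degrees (distance of mouse_center from where it was at the start of the episode above 0.02 m or angle between mouse_center's own z axis and vertical above 0.35 rad).
It fails at once if the pen pot is moved more than 20 mm or tipped more than 20 degrees (distance of pen_pot_center from where it was at the start of the episode above 0.02 m or angle between pen_pot_center's own z axis and vertical above 0.35 rad).
It also fails if it takes over 72 s, if anything falls off the work surface, if the arm or the gripper's body presses on something with over 40 N, if the wrist force passes 120 N, or if a joint passes its speed limit or range.

## Working session

There is one attempt and no reset: what is moved stays moved. The work goes in short steps, Python scripts to look and compute and a tool call to move; the robot and the scene stay as the last step left them, time stands still between calls to the robot, and variables do not carry over. Pictures are saved under pics/ and viewed, about 8 in all and at most 12, crops included, and the job is handed in when it is done.

Besides the shell and the picture viewer there is one more tool, called after "Emit:" in YAML: its name, and indented under it one key for each argument. send_rows: Moves the arm, as the interface text tells. Its arguments: {"type":"object","properties":{"steps":{"type":"array"},"force":{"type":"number"}},"required":["steps"]}

```bash
mkdir -p pics; ls; cat > h.py <<'E'
import numpy as np, cv2
from scipy.spatial.transform import Rotation as R
from workcell import ctrl
def cam(n):
    d=ctrl.get_image(n); d['K']=np.array([[d['fx'],0,d['cx']],[0,d['fy'],d['cy']],[0,0,1.]]); d['R']=cv2.Rodrigues(np.array(d['rvec'],float))[0]; d['t']=np.array(d['tvec'],float).ravel(); return d
def save(d,n,s=1.4): cv2.imwrite('pics/'+n,cv2.resize(d['image'][:,:,::-1],None,fx=s,fy=s))
def ray(d,u,v):
    r=d['R'].T@np.linalg.inv(d['K'])@[u,v,1.]; return -d['R'].T@d['t'], r
def onz(d,u,v,z):
    c,r=ray(d,u,v); return c+r*(z-c[2])/r[2]
def proj(d,p):
    q=d['K']@(d['R']@np.array(p,float)+d['t']); return q[:2]/q[2]
E
python3 - <<'E'
from h import *
for n in('scene','top'):
    d=cam(n); save(d,n+'0.png'); print(n,d['fx'],d['cx'],d['cy'],-d['R'].T@d['t'],d['R'][2])
s=ctrl.read_state(); print(s)
E
```

```text
pics
scene 380.20871255977386 282.7417630876469 214.84627700339732 [1.0120621  0.41091204 0.7736936 ] [-0.52845108 -0.51678685 -0.67355089]
top 503.7235945935754 279.5275529709369 212.95390546603542 [ 0.42727307 -0.0537264   1.42808079] [ 0.07977153 -0.01770542 -0.99665592]
{'clock': 0.1, 'qpos': array([-1.26660626e+00,  4.80774181e-01,  1.59684022e+00, -3.04015971e-05,
        1.06511929e+00, -4.66188148e-02]), 'qvel': array([ 0.0007705 , -0.0020814 , -0.00246991,  0.00190762,  0.00032288,
        0.00111402]), 'joint_torque': array([ 1.28360411e-03, -9.52257514e+01, -4.31043756e+01, -2.42332935e-04,
        5.21657872e-03, -1.31658797e-05]), 'position': array([ 0.22325765, -0.61003415,  0.23072235]), 'tool_rot': array([ 0.12333863, -0.12346089,  0.69665481, -0.69585707]), 'contact_force': array([-0.24684427,  0.36608178, -0.94284775]), 'wrist_torque': array([ 0.03148111, -0.03265375, -0.00147462]), 'width': 0.08567105901165448}
```

View pics/scene0.png

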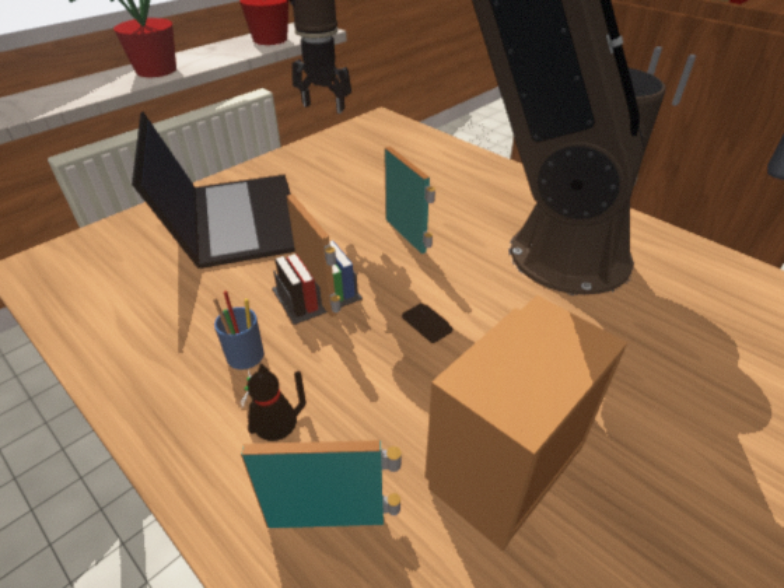

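View pics/top0.png

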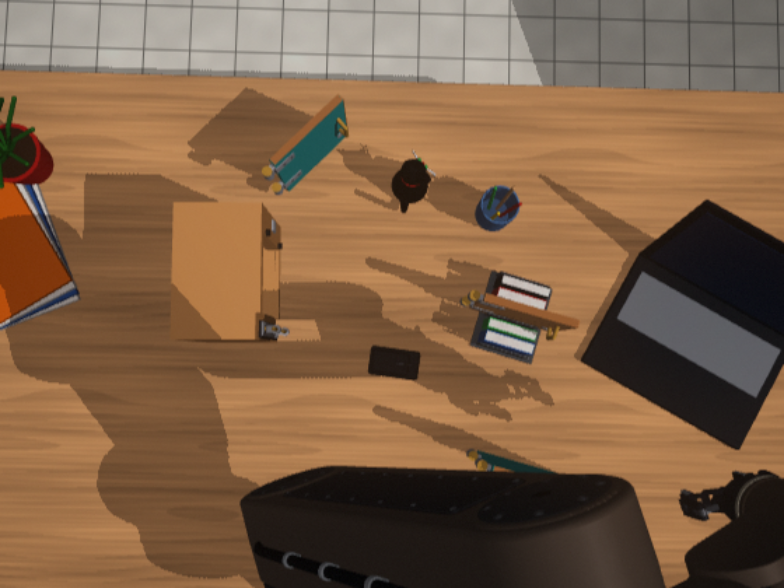

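The scene view shows the real door (beech, barrels at ~(330,280)) in the rack, with two turquoise decoys. The top view shows the cupboard at (172–262, 203–340), its hinge strip at about (270,330), the door from (475,298) to (578,324), the cat at (410,183), the pot at (497,208) and the mouse at (394,362). Next I'll zoom in to pick exact points.

```bash
python3 - <<'E'
from h import *
d=cam('top'); im=d['image'][:,:,::-1]
a=cv2.resize(im[135:255,115:235],None,fx=5,fy=5,interpolation=cv2.INTER_CUBIC)[:, :]
b=cv2.resize(im[185:265,325:425],None,fx=5,fy=5,interpolation=cv2.INTER_CUBIC)
cv2.imwrite('pics/cab.png',a);cv2.imwrite('pics/door.png',b)
for n,u,v,z in [('cat',410,183,.06),('pot',497,208,.08),('mouse',394,362,.028)]: print(n,onz(d,u/1.4,v/1.4,z))
E
```

```text
cat [ 0.76545953 -0.10999614  0.06      ]
pot [ 0.71555468 -0.27926849  0.08      ]
mouse [ 0.41276753 -0.0865605   0.028     ]
```

View pics/cab.png

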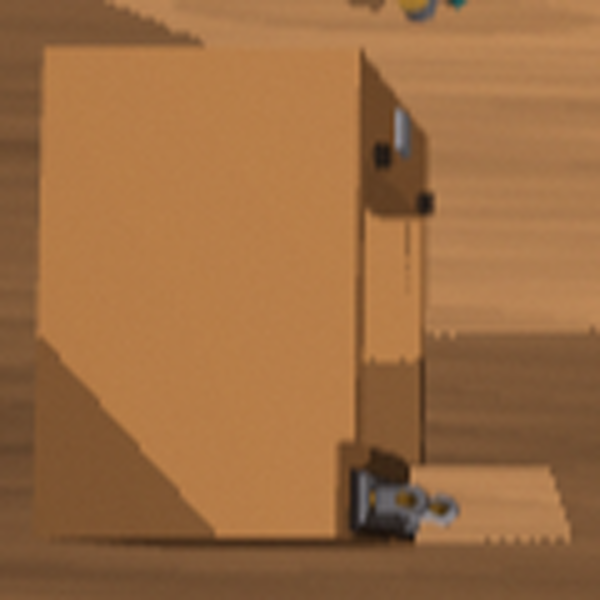

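View pics/door.png

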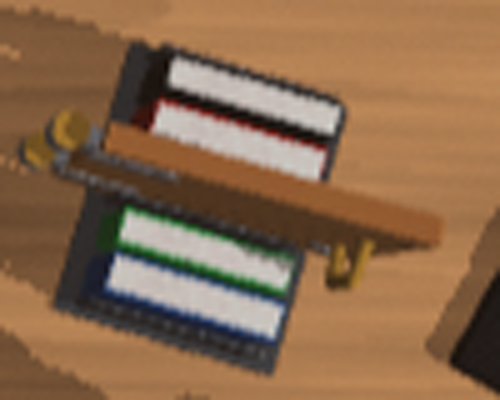

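The cabinet crop shows the top corners at (45,47), (361,47), (38,540) and (335,538), and the brass pins at (407,497) upper and (438,508) lower. The door crop shows the top-edge corners at (108,122), (104,150), (442,215) and (440,243), with the upper barrel top at (70,130).

```bash
python3 - <<'E'
from h import *
d=cam('top')
C=lambda u,v,z:onz(d,115+(u+.5)/5-.5,135+(v+.5)/5-.5,z)
D=lambda u,v,z:onz(d,325+(u+.5)/5-.5,185+(v+.5)/5-.5,z)
P=[C(*p,.255)[:2] for p in [(45,47),(361,47),(38,540),(335,538)]]
for p in P: print('cab',p.round(4))
v=P[0]-P[2]; print('back edge len',np.linalg.norm(v),'-y dir angle',np.degrees(np.arctan2(v[1],v[0])), 'front yaw',np.degrees(np.arctan2(*(P[0]-P[1])[::-1])),np.linalg.norm(P[0]-P[1]))
print('pin up',C(407,497,.203),'low',C(438,508,.083))
a,b,c,e=[D(*p,.206)[:2] for p in [(108,122),(104,150),(442,215),(440,243)]]
h=(a+b)/2;f=(c+e)/2; w=h-f
yaw=np.arctan2(-w[0],w[1]); print('door h',h,'f',f,'len',np.linalg.norm(w),'thick',np.linalg.norm(a-b),'yaw',np.degrees(yaw),'mid',(h+f)/2)
print('barrel up',D(70,130,.188),'low',D(38,150,.068),'pred',(h+f)/2+.101*np.array([-np.sin(yaw),np.cos(yaw)]))
s=ctrl.read_state(); print(R.from_quat(s['tool_rot'],scalar_first=True).as_matrix().round(3))
E
```

```text
cab [0.6752 0.295 ]
cab [0.679  0.1472]
cab [0.4441 0.2876]
cab [0.448  0.1509]
back edge len 0.23117735850718388 -y dir angle 1.822288995827475 front yaw 91.46424858232113 0.1478877163299194
pin up [0.46952912 0.1259015  0.203     ] low [0.46817932 0.12684787 0.083     ]
door h [ 0.53161153 -0.23713308] f [ 0.48982516 -0.40152275] len 0.16961740802124287 thick 0.013878517863952508 yaw -14.262021321332261 mid [ 0.51071834 -0.31932791]
barrel up [ 0.53571785 -0.221925    0.188     ] low [ 0.5349184  -0.22092368  0.068     ] pred [ 0.53560036 -0.22144081]
[[-0.939 -0.     0.344]
 [-0.344  0.001 -0.939]
 [-0.    -1.    -0.001]]
```

```bash
cat >> h.py <<'E'
def plan(*tg):
    """tg: (x,y,z,yaw deg of jaw axis), tool down -> turn and shift in current tool axes"""
    s=ctrl.read_state(); T=R.from_quat(s['tool_rot'],scalar_first=True); p=s['position']
    print('now',p.round(4),'jaw yaw',np.degrees(np.arctan2(*T.as_matrix()[1::-1,2])).round(2),'w',round(s['width'],4),'F',s['contact_force'].round(2),'M',s['wrist_torque'].round(3),'t',s['clock'])
    for x,y,z,a in tg:
        c,q=np.cos(np.radians(a)),np.sin(np.radians(a))
        G=R.from_matrix(np.array([[-q*-1*-1,0,c],[c*1,0,q],[0,-1,0]]))
        M=np.column_stack([np.cross([0,0,-1],[c,q,0]),[0,0,-1],[c,q,0]]); G=R.from_matrix(M)
        print('turn',(T.inv()*G).as_rotvec().round(4),'shift',T.inv().apply(np.array([x,y,z])-p).round(4))
E
sed -i '/q\*-1\*-1/d' h.py
python3 - <<'E'
from h import *
plan((.511,-.319,.31,-14.3))
E
```

```text
now [ 0.2233 -0.6102  0.2309] jaw yaw -69.9 w 0.0858 F [-0.19  0.96  0.06] M [ 0.01   0.072 -0.004] t 0.2
turn [ 6.000e-04 -9.704e-01 -4.000e-04] shift [-0.3702 -0.0789 -0.1746]
```

Emit:
send_rows:
  steps:
    - [[0, 0, 0], [0, -0.05, 0], 1]
    - [[0, 0, 0], [0, -0.1, 0], 1]
    - [[0, -0.15, 0], [-0.045, -0.1, -0.021], 1]
    - [[0, -0.3, 0], [-0.09, -0.1, -0.042], 1]
    - [[0, -0.45, 0], [-0.135, -0.1, -0.063], 1]
    - [[0, -0.6, 0], [-0.18, -0.1, -0.085], 1]
    - [[0, -0.75, 0], [-0.225, -0.1, -0.106], 1]
    - [[0, -0.88, 0], [-0.27, -0.1, -0.127], 1]
    - [[0, -0.97, 0], [-0.315, -0.1, -0.149], 1]
    - [[0, -0.97, 0], [-0.37, -0.09, -0.175], 1]
    - [[0, -0.97, 0], [-0.37, -0.079, -0.175], 1]
    - [[0, -0.97, 0], [-0.37, -0.079, -0.175], 1]
  force: 60

```text
clock: 1.4
position: [0.5112, -0.3168, 0.3085]
tool_rot: [0.434, -0.435, 0.559, -0.557]
contact_force: [0.4, -0.1, 0.2]
width: 0.0854
```

```bash
python3 - <<'E'
from h import *
plan((.511,-.319,.31,-14.3),(.511,-.319,.165,-14.3))
d=cam('top'); cv2.imwrite('pics/g.png',cv2.resize(d['image'][150:290,290:450,::-1],None,fx=4,fy=4))
E
```

```text
now [ 0.5112 -0.3168  0.3085] jaw yaw -14.16 w 0.0854 F [ 0.44 -0.07  0.21] M [-0.027  0.018  0.007] t 1.4
turn [ 0.0025  0.0024 -0.0011] shift [ 0.0021 -0.0015  0.0003]
turn [ 0.0025  0.0024 -0.0011] shift [0.0023 0.1435 0.0007]
```

View pics/g.png

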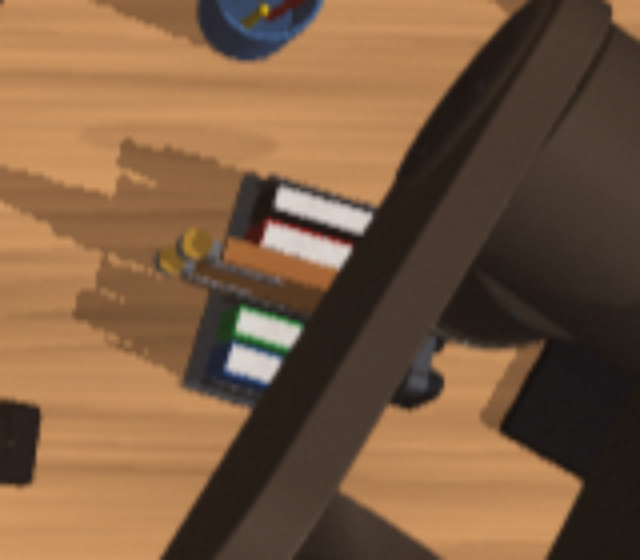

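The view shows the arm over the rack, with the barrels still visible at (195,243) and the door straight below the gripper. I'll go down and grip.

Emit:
send_rows:
  steps:
    - [[0, 0, 0], [0, 0.04, 0], 1]
    - [[0, 0, 0], [0, 0.08, 0], 1]
    - [[0, 0, 0], [0, 0.11, 0], 1]
    - [[0, 0, 0], [0, 0.13, 0], 1]
    - [[0, 0, 0], [0, 0.145, 0], 1]
    - [[0, 0, 0], [0, 0.145, 0], 0.3]
    - [[0, 0, 0], [0, 0.145, 0], 0.1]
    - [[0, 0, 0], [0, 0.145, 0], 0.0]
    - [[0, 0, 0], [0, 0.145, 0], 0.0]
    - [[0, 0, 0], [0, 0.145, 0], 0.0]
    - [[0, 0, 0], [0, 0.145, 0], 0.0]
    - [[0, 0, 0], [0, 0.145, 0], 0.0]
  force: 80

```text
clock: 2.65
position: [0.5113, -0.3193, 0.1663]
tool_rot: [-0.434, 0.434, -0.558, 0.559]
contact_force: [-0.6, -1.6, 5.9]
width: 0.0134
```

```bash
python3 - <<'E'
from h import *
plan((.511,-.319,.165,-14.3))
E
```

```text
now [ 0.5113 -0.3193  0.1663] jaw yaw -14.31 w 0.0134 F [-0.58 -1.55  5.9 ] M [-0.153  0.046  0.008] t 2.65
turn [-0.0018 -0.0002  0.0008] shift [-0.0003  0.0013 -0.0004]
```

Emit:
send_rows:
  steps:
    - [[0, 0, 0], [0, -0.005, 0], 0]
    - [[0, 0, 0], [0, -0.015, 0], 0]
    - [[0, 0, 0], [0, -0.03, 0], 0]
    - [[0, 0, 0], [0, -0.05, 0], 0]
    - [[0, 0, 0], [0, -0.07, 0], 0]
    - [[0, 0, 0], [0, -0.09, 0], 0]
    - [[0, 0, 0], [0, -0.11, 0], 0]
    - [[0, 0, 0], [0, -0.13, 0], 0]
    - [[0, 0, 0], [0, -0.14, 0], 0]
    - [[0, 0, 0], [0, -0.145, 0], 0]
    - [[0, 0, 0], [0, -0.145, 0], 0]

```text
clock: 3.75
position: [0.5107, -0.3189, 0.3105]
tool_rot: [-0.434, 0.434, -0.558, 0.559]
contact_force: [-0.9, -0.2, -5.6]
width: 0.0133
```

```bash
python3 - <<'E'
from h import *
plan((.5035,-.1,.31,20),(.5035,.031,.31,20))
for n in('scene','top'): save(cam(n),n+'1.png',1.2)
E
```

```text
now [ 0.5107 -0.3189  0.3105] jaw yaw -14.32 w 0.0133 F [-0.9  -0.24 -5.61] M [-0.064  0.015  0.048] t 3.75
turn [-2.00e-04 -5.99e-01  2.00e-04] shift [-0.2103  0.0005 -0.0611]
turn [-2.00e-04 -5.99e-01  2.00e-04] shift [-0.3372  0.0005 -0.0935]
```

View pics/scene1.png

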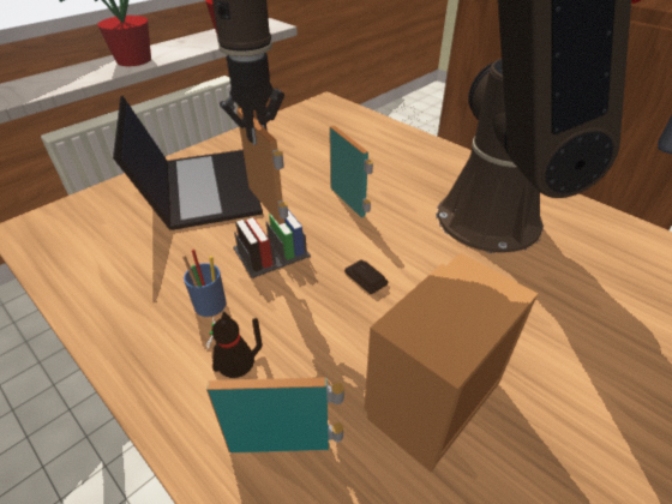

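Emit:
send_rows:
  steps:
    - [[0, -0.05, 0], [-0.015, 0, -0.004], 0]
    - [[0, -0.15, 0], [-0.045, 0, -0.013], 0]
    - [[0, -0.25, 0], [-0.085, 0, -0.024], 0]
    - [[0, -0.35, 0], [-0.125, 0, -0.036], 0]
    - [[0, -0.45, 0], [-0.165, 0, -0.047], 0]
    - [[0, -0.53, 0], [-0.205, 0, -0.058], 0]
    - [[0, -0.58, 0], [-0.235, 0, -0.067], 0]
    - [[0, -0.599, 0], [-0.249, 0.01, -0.071], 0]
    - [[0, -0.599, 0], [-0.249, 0.035, -0.071], 0]
    - [[0, -0.599, 0], [-0.249, 0.06, -0.071], 0]
    - [[0, -0.599, 0], [-0.249, 0.08, -0.071], 0]
    - [[0, -0.599, 0], [-0.249, 0.085, -0.071], 0]

```text
clock: 5.05
position: [0.5017, -0.0598, 0.2226]
tool_rot: [-0.579, 0.58, -0.407, 0.404]
contact_force: [0.3, 0.7, -4.0]
width: 0.0136
```

```bash
python3 - <<'E'
from h import *
plan((.5035,.006,.226,20),(.5035,.031,.226,20))
d=cam('top'); cv2.imwrite('pics/a.png',cv2.resize(d['image'][120:280,150:350,::-1],None,fx=4,fy=4,interpolation=cv2.INTER_CUBIC)[:600])
E
```

```text
now [ 0.5017 -0.0598  0.2226] jaw yaw 20.03 w 0.0136 F [ 0.31  0.66 -3.96] M [ 0.025  0.056 -0.002] t 5.05
turn [ 0.0038  0.0005 -0.0022] shift [-0.0612 -0.0033  0.0242]
turn [ 0.0038  0.0005 -0.0022] shift [-0.0847 -0.0033  0.0327]
```

View pics/a.png

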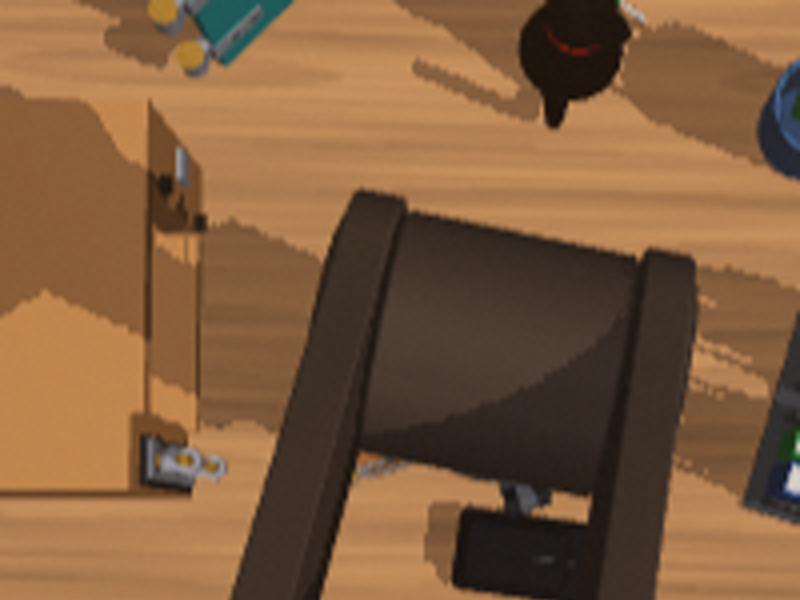

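The arm hides the barrel at about (375,465), and the pins stay at (180–210,463). From here I'll hover over the measured pin point and feel for the fit.

Emit:
send_rows:
  steps:
    - [[0, 0, 0], [-0.015, 0, 0.005], 0]
    - [[0, 0, 0], [-0.035, 0, 0.013], 0]
    - [[0, 0, 0], [-0.055, 0, 0.02], 0]
    - [[0, 0, 0], [-0.07, 0, 0.025], 0]
    - [[0, 0, 0], [-0.08, 0, 0.029], 0]
    - [[0, 0, 0], [-0.0855, 0, 0.031], 0]
    - [[0, 0, 0], [-0.0855, 0, 0.031], 0]
    - [[0, 0, 0], [-0.0855, 0, 0.031], 0]
    - [[0, 0, 0], [-0.0855, 0, 0.031], 0]

```text
clock: 6.0
position: [0.5035, 0.0303, 0.2253]
tool_rot: [-0.579, 0.579, -0.406, 0.406]
contact_force: [0.3, -0.3, -4.4]
width: 0.0131
```

```bash
python3 - <<'E'
from h import *
plan((.5035,.031,.212,20))
d=cam('top'); cv2.imwrite('pics/b.png',cv2.resize(d['image'][190:280,150:270,::-1],None,fx=6,fy=6,interpolation=cv2.INTER_CUBIC))
E
```

```text
now [0.5035 0.0303 0.2253] jaw yaw 19.97 w 0.0131 F [ 0.28 -0.3  -4.45] M [ 0.01  -0.005  0.02 ] t 6.0
turn [ 0.0001 -0.0006  0.0001] shift [-0.0007  0.0133  0.0003]
```

View pics/b.png

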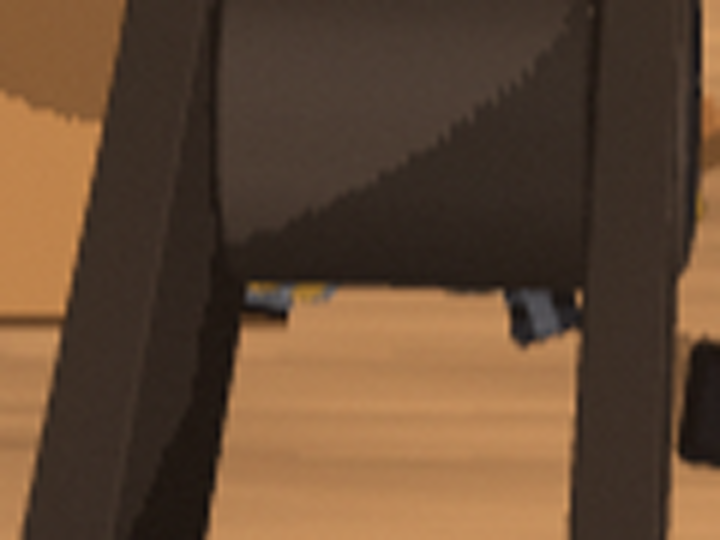

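Only a sliver of barrel and strip shows, at (290,297), so I'll lower by feel.

Emit:
send_rows:
  steps:
    - [[0, 0, 0], [-0.0007, 0.005, 0], 0]
    - [[0, 0, 0], [-0.0007, 0.01, 0], 0]
    - [[0, 0, 0], [-0.0007, 0.0125, 0], 0]
    - [[0, 0, 0], [-0.0007, 0.0135, 0], 0]
    - [[0, 0, 0], [-0.0007, 0.0145, 0], 0]
    - [[0, 0, 0], [-0.0007, 0.015, 0], 0]
    - [[0, 0, 0], [-0.0007, 0.015, 0], 0]

```text
clock: 6.75
position: [0.5032, 0.0315, 0.2103]
tool_rot: [0.579, -0.579, 0.406, -0.406]
contact_force: [0.1, 0.7, -4.1]
width: 0.0131
```

```bash
python3 - <<'E'
from h import *
plan((.5035,.031,.212,20))
E
```

```text
now [0.5032 0.0315 0.2103] jaw yaw 20.0 w 0.0131 F [ 0.13  0.73 -4.12] M [-0.047  0.03  -0.003] t 6.75
turn [-0.0001 -0.     -0.    ] shift [ 0.0006 -0.0017  0.0001]
```

No contact yet, so I'll continue in small steps.

Emit:
send_rows:
  steps:
    - [[0, 0, 0], [0, 0.0005, 0], 0]
    - [[0, 0, 0], [0, 0.001, 0], 0]
    - [[0, 0, 0], [0, 0.0015, 0], 0]
    - [[0, 0, 0], [0, 0.002, 0], 0]
    - [[0, 0, 0], [0, 0.002, 0], 0]

```text
clock: 7.25
position: [0.5034, 0.0317, 0.2083]
tool_rot: [0.579, -0.579, 0.406, -0.406]
contact_force: [2.1, 3.1, -5.1]
width: 0.0131
```

```bash
python3 - <<'E'
from h import *
plan((.5035,.031,.212,20))
E
```

```text
now [0.5034 0.0317 0.2083] jaw yaw 19.98 w 0.0131 F [ 2.09  3.14 -5.06] M [ 0.584 -0.436 -0.294] t 7.25
turn [-0.0005 -0.0003 -0.0002] shift [ 0.0007 -0.0037 -0.0001]
```

Emit:
send_rows:
  steps:
    - [[0, 0, 0], [-0.0004, 0, 0.0004], 0]
    - [[0, 0, 0], [-0.0007, 0, 0.0009], 0]
    - [[0, 0, 0], [-0.0007, 0, 0.0009], 0]

```text
clock: 7.55
position: [0.5037, 0.0324, 0.2082]
tool_rot: [-0.579, 0.579, -0.406, 0.405]
contact_force: [0.6, 0.5, -4.8]
width: 0.0131
```

```bash
python3 - <<'E'
from h import *
plan((.5035,.031,.212,20))
E
```

```text
now [0.5037 0.0324 0.2082] jaw yaw 20.01 w 0.0131 F [ 0.62  0.52 -4.78] M [ 0.048 -0.075 -0.044] t 7.55
turn [0.0003 0.0002 0.0001] shift [ 0.0013 -0.0038 -0.0007]
```

Emit:
send_rows:
  steps:
    - [[0, 0, 0], [-0.0003, 0.0005, 0.0003], 0]
    - [[0, 0, 0], [-0.0003, 0.001, 0.0003], 0]
    - [[0, 0, 0], [-0.0003, 0.0015, 0.0003], 0]
    - [[0, 0, 0], [-0.0003, 0.002, 0.0003], 0]
    - [[0, 0, 0], [-0.0003, 0.0025, 0.0003], 0]
    - [[0, 0, 0], [-0.0003, 0.003, 0.0003], 0]
    - [[0, 0, 0], [-0.0003, 0.003, 0.0003], 0]

```text
clock: 8.25
position: [0.5039, 0.0329, 0.2052]
tool_rot: [-0.579, 0.579, -0.406, 0.406]
contact_force: [-0.0, -0.0, -4.2]
width: 0.013
```

```bash
python3 - <<'E'
from h import *
plan((.5035,.031,.212,20))
E
```

```text
now [0.5039 0.0329 0.2052] jaw yaw 20.0 w 0.013 F [-0.04 -0.03 -4.18] M [-0.017  0.009  0.019] t 8.25
turn [ 0.0001 -0.0001 -0.0001] shift [ 0.0016 -0.0068 -0.001 ]
```

Emit:
send_rows:
  steps:
    - [[0, 0, 0], [0, 0.001, 0], 0]
    - [[0, 0, 0], [0, 0.002, 0], 0]
    - [[0, 0, 0], [0, 0.003, 0], 0]
    - [[0, 0, 0], [0, 0.004, 0], 0]
    - [[0, 0, 0], [0, 0.005, 0], 0]
    - [[0, 0, 0], [0, 0.006, 0], 0]
    - [[0, 0, 0], [0, 0.007, 0], 0]
    - [[0, 0, 0], [0, 0.008, 0], 0]
    - [[0, 0, 0], [0, 0.008, 0], 0]

```text
clock: 9.15
position: [0.5039, 0.0329, 0.1972]
tool_rot: [-0.579, 0.579, -0.406, 0.406]
contact_force: [-0.1, -1.0, -4.4]
width: 0.0132
```

```bash
python3 - <<'E'
from h import *
plan((.5035,.031,.212,20))
E
```

```text
now [0.5039 0.0329 0.1972] jaw yaw 20.0 w 0.0132 F [-0.07 -0.96 -4.44] M [ 0.028 -0.02   0.014] t 9.15
turn [ 0.0002 -0.0001 -0.0001] shift [ 0.0016 -0.0148 -0.001 ]
```

Emit:
send_rows:
  steps:
    - [[0, 0, 0], [0.0001, 0.001, 0], 0]
    - [[0, 0, 0], [0.0001, 0.002, 0], 0]
    - [[0, 0, 0], [0.0001, 0.003, 0], 0]
    - [[0, 0, 0], [0.0001, 0.004, 0], 0]
    - [[0, 0, 0], [0.0001, 0.005, 0], 0]
    - [[0, 0, 0], [0.0001, 0.006, 0], 0]
    - [[0, 0, 0], [0.0001, 0.007, 0], 0]
    - [[0, 0, 0], [0.0001, 0.0075, 0], 0]
    - [[0, 0, 0], [0.0001, 0.008, 0], 0]
    - [[0, 0, 0], [0.0001, 0.008, 0], 0]

```text
clock: 10.15
position: [0.504, 0.0328, 0.1892]
tool_rot: [-0.579, 0.579, -0.406, 0.406]
contact_force: [0.1, 0.7, -5.1]
width: 0.0132
```

```bash
python3 - <<'E'
from h import *
plan((.5035,.031,.212,20))
E
```

```text
now [0.504  0.0328 0.1892] jaw yaw 20.0 w 0.0132 F [ 0.07  0.66 -5.09] M [-0.009  0.003 -0.05 ] t 10.15
turn [ 0.0001 -0.0001 -0.    ] shift [ 0.0015 -0.0228 -0.001 ]
```

Emit:
send_rows:
  steps:
    - [[0, 0, 0], [0, 0.0004, 0], 0]
    - [[0, 0, 0], [0, 0.0008, 0], 0]
    - [[0, 0, 0], [0, 0.0012, 0], 0]
    - [[0, 0, 0], [0, 0.0015, 0], 0]
    - [[0, 0, 0], [0, 0.0015, 0], 0]

```text
clock: 10.65
position: [0.5041, 0.0327, 0.1879]
tool_rot: [0.579, -0.579, 0.406, -0.406]
contact_force: [0.5, -0.9, -1.0]
width: 0.0133
```

```bash
python3 - <<'E'
from h import *
plan((.5035,.031,.212,20))
E
```

```text
now [0.5041 0.0327 0.1879] jaw yaw 20.0 w 0.0133 F [ 0.48 -0.87 -0.96] M [ 0.104  0.158 -0.018] t 10.65
turn [-0.0003 -0.0001  0.0001] shift [ 0.0014 -0.0241 -0.0012]
```

The door is seated, with its weight carried at the expected height. I'll hold it a moment, release, and rise.

Emit:
send_rows:
  steps:
    - [[0, 0, 0], [0, 0.0005, 0], 0]
    - [[0, 0, 0], [0, 0.0005, 0], 0]
    - [[0, 0, 0], [0, 0.0005, 0], 0]
    - [[0, 0, 0], [0, 0.0005, 0], 0.3]
    - [[0, 0, 0], [0, 0.0005, 0], 0.45]
    - [[0, 0, 0], [0, 0.0005, 0], 0.45]
    - [[0, 0, 0], [0, 0.0005, 0], 0.45]
    - [[0, 0, 0], [0, 0.0005, 0], 0.45]
    - [[0, 0, 0], [0, -0.02, 0], 0.45]
    - [[0, 0, 0], [0, -0.05, 0], 0.45]
    - [[0, 0, 0], [0, -0.08, 0], 0.45]
    - [[0, 0, 0], [0, -0.085, 0], 0.45]
  force: 20

```text
clock: 11.85
position: [0.5056, 0.0328, 0.2759]
tool_rot: [0.58, -0.578, 0.404, -0.407]
contact_force: [0.5, 0.5, -1.3]
width: 0.0385
```

```bash
python3 - <<'E'
from h import *
th=np.radians(20); pin=np.array([.469,.1276])
def off(t,r,o):
    t=np.radians(t); return pin+r*np.array([np.sin(t),-np.cos(t)])-o*np.array([np.cos(t),np.sin(t)])
a=off(20,.12,.05); plan((*a,.275,20),(*a,.19,20))
save(cam('scene'),'s2.png',1.2)
E
```

```text
now [0.5056 0.0328 0.2759] jaw yaw 19.99 w 0.0385 F [ 0.5   0.55 -1.32] M [-0.029  0.034 -0.001] t 11.85
turn [-0.0044 -0.0001  0.0015] shift [ 0.0184  0.0007 -0.0519]
turn [-0.0044 -0.0001  0.0015] shift [ 0.0183  0.0857 -0.0523]
```

View pics/s2.png

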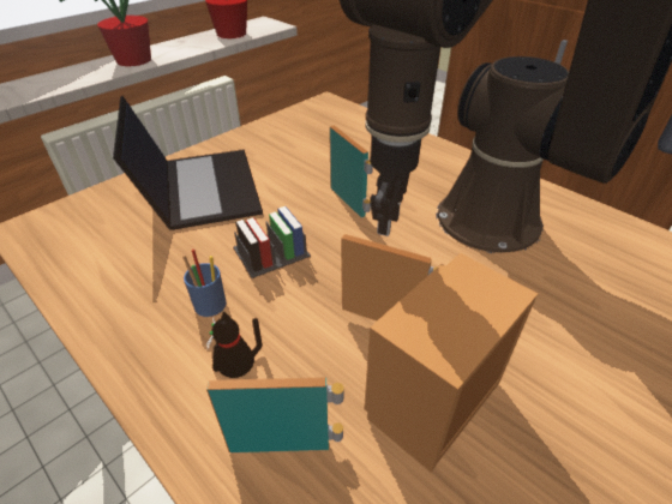

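The door hangs upright and open in the scene view, with its top edge from (342,238) to (430,262). I'll go to its outer side with shut fingers.

Emit:
send_rows:
  steps:
    - [[0, 0, 0], [0.009, 0, -0.025], 0]
    - [[0, 0, 0], [0.018, 0, -0.052], 0]
    - [[0, 0, 0], [0.018, 0, -0.052], 0]
    - [[0, 0, 0], [0.018, 0.03, -0.052], 0]
    - [[0, 0, 0], [0.018, 0.06, -0.052], 0]
    - [[0, 0, 0], [0.018, 0.08, -0.052], 0]
    - [[0, 0, 0], [0.018, 0.085, -0.052], 0]
    - [[0, 0, 0], [0.018, 0.085, -0.052], 0]
    - [[0, 0, 0], [0.018, 0.085, -0.052], 0]

```text
clock: 12.8
position: [0.4618, -0.0019, 0.1883]
tool_rot: [0.579, -0.579, 0.405, -0.406]
contact_force: [0.4, -0.5, -0.2]
width: -0.0
```

```bash
cat >> h.py <<'E'
pin=np.array([.469,.1276])
def off(t,r,o):
    t=np.radians(t); return pin+r*np.array([np.sin(t),-np.cos(t)])-o*np.array([np.cos(t),np.sin(t)])
E
python3 - <<'E'
from h import *
plan((*off(20,.12,.022),.19,20),*[(*off(t,.12,.022),.19,t) for t in (26,33,40,47,54,61,68,75)])
E
```

```text
now [ 0.4618 -0.0019  0.1883] jaw yaw 20.0 w -0.0 F [ 0.44 -0.5  -0.18] M [-0.038 -0.028 -0.009] t 12.8
turn [-0.0005  0.      0.0002] shift [ 0.0008 -0.0016  0.029 ]
turn [-0.0005 -0.1047  0.0003] shift [ 0.0025 -0.0016  0.0417]
turn [-0.0005 -0.2269  0.0003] shift [ 0.0027 -0.0016  0.0566]
turn [-5.00e-04 -3.49e-01  3.00e-04] shift [ 0.0011 -0.0016  0.0714]
turn [-5.000e-04 -4.712e-01  3.000e-04] shift [-0.0023 -0.0016  0.0859]
turn [-5.000e-04 -5.934e-01  4.000e-04] shift [-0.0074 -0.0016  0.0999]
turn [-4.000e-04 -7.156e-01  4.000e-04] shift [-0.0142 -0.0016  0.1132]
turn [-4.000e-04 -8.377e-01  4.000e-04] shift [-0.0225 -0.0016  0.1255]
turn [-4.000e-04 -9.599e-01  5.000e-04] shift [-0.0323 -0.0016  0.1367]
```

Emit:
send_rows:
  steps:
    - [[0, 0, 0], [0.001, 0, 0.01], 0]
    - [[0, 0, 0], [0.001, 0, 0.018], 0]
    - [[0, 0, 0], [0.001, 0, 0.024], 0]
    - [[0, 0, 0], [0.001, 0, 0.029], 0]
    - [[0, -0.052, 0], [0.002, 0, 0.0355], 0]
    - [[0, -0.105, 0], [0.0025, 0, 0.042], 0]
    - [[0, -0.166, 0], [0.0026, 0, 0.049], 0]
    - [[0, -0.227, 0], [0.0027, 0, 0.0565], 0]
    - [[0, -0.288, 0], [0.002, 0, 0.064], 0]
    - [[0, -0.349, 0], [0.001, 0, 0.0715], 0]
    - [[0, -0.41, 0], [-0.0006, 0, 0.079], 0]
    - [[0, -0.471, 0], [-0.0023, 0, 0.086], 0]

```text
clock: 14.0
position: [0.5422, 0.0298, 0.188]
tool_rot: [0.658, -0.658, 0.258, -0.259]
contact_force: [0.2, -1.0, 1.8]
width: 0.0002
```

```bash
python3 - <<'E'
from h import *
plan(*[(*off(t,.12,.022),.19,t) for t in (47,50,54,58,62,66,70,74,78,80)])
save(cam('scene'),'s3.png',1.2)
E
```

```text
now [0.5422 0.0298 0.188 ] jaw yaw 47.13 w 0.0002 F [ 0.16 -1.    1.76] M [-0.096 -0.126  0.021] t 14.0
turn [-0.0004  0.0023  0.0006] shift [-0.0002 -0.002  -0.0004]
turn [-0.0004 -0.0501  0.0006] shift [ 0.0008 -0.002   0.0059]
turn [-0.0003 -0.1199  0.0006] shift [ 0.0016 -0.002   0.0144]
turn [-0.0003 -0.1897  0.0006] shift [ 0.0019 -0.002   0.0229]
turn [-0.0003 -0.2595  0.0006] shift [ 0.0015 -0.002   0.0314]
turn [-3.000e-04 -3.294e-01  6.000e-04] shift [ 0.0005 -0.002   0.0399]
turn [-3.000e-04 -3.992e-01  6.000e-04] shift [-0.001  -0.002   0.0482]
turn [-2.00e-04 -4.69e-01  6.00e-04] shift [-0.0031 -0.002   0.0565]
turn [-2.000e-04 -5.388e-01  7.000e-04] shift [-0.0058 -0.002   0.0646]
turn [-2.000e-04 -5.737e-01  7.000e-04] shift [-0.0074 -0.0019  0.0685]
```

View pics/s3.png

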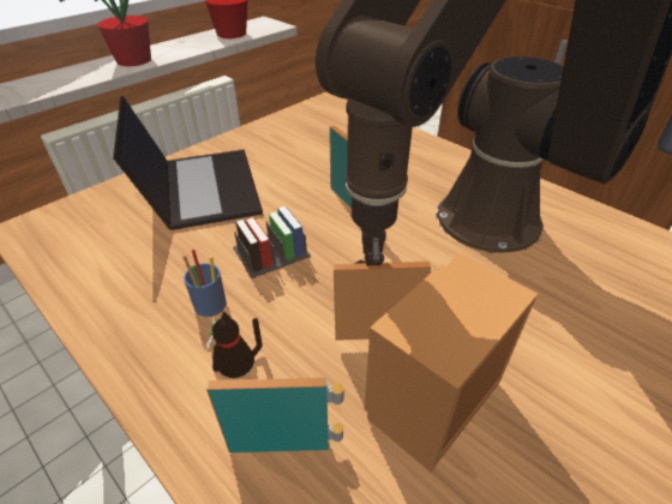

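The door follows the push: its top edge now runs from (334,266) to (430,262), still upright. I'll carry on and slow down.

Emit:
send_rows:
  steps:
    - [[0, -0.05, 0], [0.0008, 0, 0.006], 0]
    - [[0, -0.12, 0], [0.0016, 0, 0.0145], 0]
    - [[0, -0.155, 0], [0.0018, 0, 0.0187], 0]
    - [[0, -0.19, 0], [0.0019, 0, 0.023], 0]
    - [[0, -0.26, 0], [0.0015, 0, 0.0315], 0]
    - [[0, -0.295, 0], [0.001, 0, 0.0357], 0]
    - [[0, -0.33, 0], [0.0005, 0, 0.04], 0]
    - [[0, -0.365, 0], [-0.0003, 0, 0.044], 0]
    - [[0, -0.4, 0], [-0.001, 0, 0.0482], 0]
    - [[0, -0.435, 0], [-0.002, 0, 0.0524], 0]
    - [[0, -0.47, 0], [-0.003, 0, 0.0565], 0]
    - [[0, -0.505, 0], [-0.0045, 0, 0.0605], 0]

```text
clock: 15.25
position: [0.5795, 0.0772, 0.1878]
tool_rot: [0.702, -0.702, 0.086, -0.086]
contact_force: [0.2, -0.1, 0.5]
width: -0.0002
```

```bash
python3 - <<'E'
from h import *
plan(*[(*off(t,.12,.022),.19,t) for t in (76,78,80,82,84,86,88,90,91.6)])
E
```

```text
now [0.5795 0.0772 0.1878] jaw yaw 76.08 w -0.0002 F [ 0.16 -0.14  0.51] M [-0.039 -0.007  0.029] t 15.25
turn [-0.      0.0013  0.    ] shift [ 0.0006 -0.0022  0.0001]
turn [-0.     -0.0336  0.    ] shift [ 0.0013 -0.0022  0.0043]
turn [-0.     -0.0685  0.    ] shift [ 0.0019 -0.0022  0.0086]
turn [-0.     -0.1034  0.    ] shift [ 0.0023 -0.0022  0.0128]
turn [-0.     -0.1383  0.    ] shift [ 0.0025 -0.0022  0.0171]
turn [-0.     -0.1732  0.    ] shift [ 0.0027 -0.0022  0.0213]
turn [-0.     -0.2081  0.    ] shift [ 0.0026 -0.0022  0.0256]
turn [-0.    -0.243  0.   ] shift [ 0.0024 -0.0022  0.0298]
turn [-0.     -0.2709  0.    ] shift [ 0.0022 -0.0022  0.0332]
```

Emit:
send_rows:
  steps:
    - [[0, -0.017, 0], [0.0006, 0, 0.002], 0]
    - [[0, -0.034, 0], [0.001, 0, 0.0043], 0]
    - [[0, -0.051, 0], [0.0013, 0, 0.0065], 0]
    - [[0, -0.068, 0], [0.0016, 0, 0.0086], 0]
    - [[0, -0.086, 0], [0.0018, 0, 0.0107], 0]
    - [[0, -0.103, 0], [0.002, 0, 0.0128], 0]
    - [[0, -0.121, 0], [0.0021, 0, 0.015], 0]
    - [[0, -0.138, 0], [0.0022, 0, 0.0171], 0]
    - [[0, -0.156, 0], [0.0023, 0, 0.0192], 0]
    - [[0, -0.173, 0], [0.0024, 0, 0.0213], 0]
    - [[0, -0.19, 0], [0.0024, 0, 0.0235], 0]
    - [[0, -0.19, 0], [0.0024, 0, 0.0235], 0]

```text
clock: 16.45
position: [0.5875, 0.0989, 0.188]
tool_rot: [-0.707, 0.707, -0.019, 0.019]
contact_force: [-1.1, -4.8, 2.9]
width: 0.0002
```

```bash
python3 - <<'E'
from h import *
plan(*[(*off(t,.12,.022),.19,t) for t in (88,90,91.6)])
d=cam('top'); cv2.imwrite('pics/c.png',cv2.resize(d['image'][130:250,130:250,::-1],None,fx=5,fy=5,interpolation=cv2.INTER_CUBIC))
E
```

```text
now [0.5875 0.0989 0.188 ] jaw yaw 86.9 w 0.0002 F [-1.13 -4.76  2.9 ] M [-0.427  0.161  0.003] t 16.45
turn [ 0.0007 -0.0192  0.0003] shift [ 0.0005 -0.002   0.0026]
turn [ 0.0007 -0.0541  0.0002] shift [ 0.0011 -0.002   0.0068]
turn [ 0.0007 -0.082   0.0002] shift [ 0.0015 -0.002   0.0102]
```

Emit:
send_rows:
  steps:
    - [[0, 0, 0], [0, 0, 0], 0]
    - [[0, -0.01, 0], [0, 0, 0.001], 0]
    - [[0, -0.01, 0], [0, 0, 0.001], 0]
    - [[0, -0.01, 0], [0, 0, 0.001], 0]

```text
clock: 16.9
position: [0.5878, 0.0992, 0.1882]
tool_rot: [-0.706, 0.707, -0.016, 0.016]
contact_force: [0.5, -11.2, 4.7]
width: 0.0002
```

```bash
python3 - <<'E'
from h import *
plan()
E
```

```text
now [0.5878 0.0992 0.1882] jaw yaw 87.42 w 0.0002 F [  0.54 -11.23   4.69] M [-0.957 -0.024 -0.004] t 16.9
```

View pics/c.png

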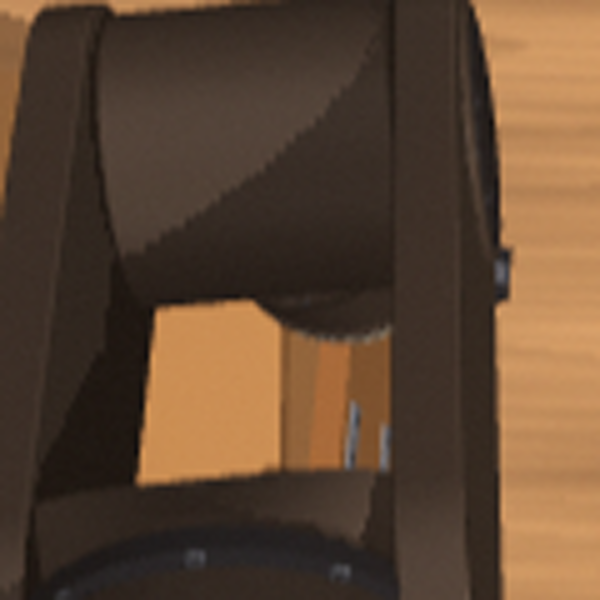

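The contact is firm now: the force rose 5→11 N over the last push, and the crop shows the door's top edge at about (330,400), close alongside the cupboard front at (283,400). I'll ease back slowly so the bumpers relax gently.

Emit:
send_rows:
  steps:
    - [[0, 0, 0], [0, 0, -0.001], 0]
    - [[0, 0, 0], [0, 0, -0.002], 0]
    - [[0, 0, 0], [0, 0, -0.003], 0]
    - [[0, 0, 0], [0, 0, -0.004], 0]
    - [[0, 0, 0], [0, 0, -0.005], 0]
    - [[0, 0, 0], [0, 0, -0.006], 0]
    - [[0, 0, 0], [0, 0, -0.008], 0]
    - [[0, 0, 0], [0, 0, -0.012], 0]
    - [[0, 0, 0], [0, 0, -0.025], 0]
    - [[0, 0, 0], [0, 0, -0.05], 0]
    - [[0, 0, 0], [0, 0, -0.09], 0]
    - [[0, 0, 0], [0, 0, -0.13], 0]

```text
clock: 18.1
position: [0.5811, -0.0315, 0.1878]
tool_rot: [-0.707, 0.707, -0.016, 0.016]
contact_force: [0.1, -1.0, 0.1]
width: -0.0001
```

```bash
python3 - <<'E'
from h import *
plan()
E
```

```text
now [ 0.5811 -0.0315  0.1878] jaw yaw 87.43 w -0.0001 F [ 0.14 -0.96  0.09] M [-0.058 -0.037  0.   ] t 18.1
```

Emit:
send_rows:
  steps:
    - [[0, 0, 0], [0, -0.05, 0], 0]
    - [[0, 0, 0], [0, -0.1, -0.02], 0]
    - [[0, 0, 0], [0, -0.14, -0.06], 0]
    - [[0, 0, 0], [0, -0.14, -0.1], 0]
    - [[0, 0, 0], [0, -0.14, -0.14], 0]
    - [[0, 0, 0], [0, -0.14, -0.18], 0]
    - [[0, 0, 0], [0, -0.14, -0.22], 0]
    - [[0, 0, 0], [0, -0.14, -0.22], 0]

```text
clock: 18.9
position: [0.5703, -0.2548, 0.3275]
tool_rot: [-0.706, 0.707, -0.018, 0.017]
contact_force: [-0.1, 0.2, -0.3]
width: 0.0
```

```bash
python3 - <<'E'
from h import *
plan()
d=cam('top'); cv2.imwrite('pics/e.png',cv2.resize(d['image'][135:255,115:235,::-1],None,fx=5,fy=5,interpolation=cv2.INTER_CUBIC))
E
```

```text
now [ 0.5703 -0.2548  0.3275] jaw yaw 87.16 w 0.0 F [-0.07  0.19 -0.28] M [ 0.015 -0.016  0.031] t 18.9
```

View pics/e.png

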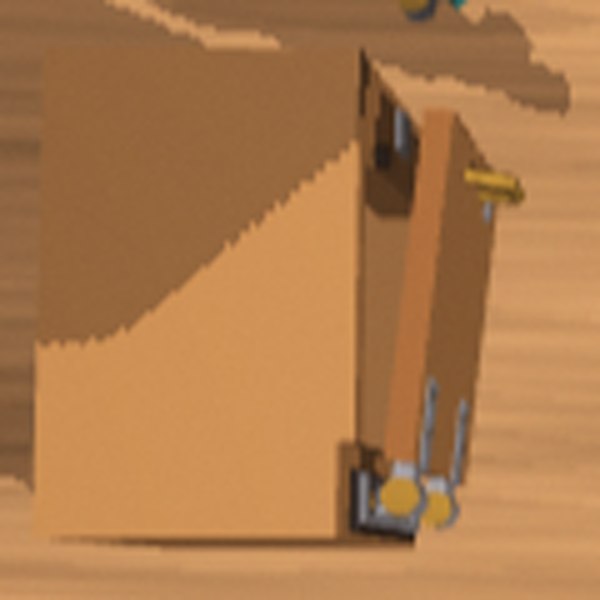

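The door is still about 6° open: its top edge runs from (400,460) to (440,110), against an upright cupboard front edge. The gripper body must have met the cupboard's top edge (body half-width ~43 mm, its underside near z 0.26). Both barrels are down at the strip. I'll push again about 20 mm higher, so the body clears the top.

```bash
python3 - <<'E'
from h import *
d=cam('top')
C=lambda u,v,z:onz(d,115+(u+.5)/5-.5,135+(v+.5)/5-.5,z)
a=C(440,110,.228);b=C(402,460,.228);w=a-b
print(a,b,np.linalg.norm(w),'yaw',np.degrees(np.arctan2(w[0],-w[1])),'barrel',C(400,495,.21),C(438,508,.09))
a=off(85,.125,.06)
plan((*a,.33,88),(*a,.21,88),*[(*off(t,.125,.022),.21,88) for t in (85,88,91.6)])
E
```

```text
[0.65501034 0.112821   0.228     ] [0.48619615 0.12521094 0.228     ] 0.16926825915401728 yaw 85.80236316902406 barrel [0.4701771  0.12827191 0.21      ] [0.46796644 0.12590813 0.09      ]
now [ 0.5706 -0.251   0.3275] jaw yaw 87.25 w -0.0001 F [-0.72  0.64 -0.04] M [-0.028  0.07  -0.034] t 19.0
turn [-0.0003 -0.0132 -0.0005] shift [ 0.0029 -0.0024  0.3084]
turn [-0.0003 -0.0132 -0.0005] shift [0.0029 0.1176 0.3084]
turn [-0.0003 -0.0132 -0.0005] shift [0.0044 0.1176 0.3464]
turn [-0.0003 -0.0132 -0.0005] shift [0.0057 0.1176 0.3529]
turn [-0.0003 -0.0132 -0.0005] shift [0.0067 0.1176 0.3608]
```

Emit:
send_rows:
  steps:
    - [[0, 0, 0], [0, 0, 0.04], 0]
    - [[0, 0, 0], [0, 0, 0.085], 0]
    - [[0, 0, 0], [0, 0, 0.13], 0]
    - [[0, 0, 0], [0, 0, 0.175], 0]
    - [[0, 0, 0], [0.003, 0, 0.22], 0]
    - [[0, 0, 0], [0.003, 0.03, 0.25], 0]
    - [[0, 0, 0], [0.003, 0.06, 0.275], 0]
    - [[0, 0, 0], [0.003, 0.09, 0.295], 0]
    - [[0, 0, 0], [0.003, 0.11, 0.305], 0]
    - [[0, 0, 0], [0.003, 0.1175, 0.308], 0]
    - [[0, -0.02, 0], [0.004, 0.1175, 0.314], 0]
    - [[0, -0.03, 0], [0.004, 0.1175, 0.32], 0]

```text
clock: 20.2
position: [0.5907, 0.0702, 0.2114]
tool_rot: [0.707, -0.707, 0.005, -0.006]
contact_force: [-0.3, -0.3, -0.1]
width: -0.0003
```

```bash
python3 - <<'E'
from h import *
plan(*[(*off(t,.125,.022),.21,t) for t in (85.8,88,91.6)])
E
```

```text
now [0.5907 0.0702 0.2114] jaw yaw 89.17 w -0.0003 F [-0.29 -0.29 -0.1 ] M [0.07  0.044 0.   ] t 20.2
turn [-0.0001  0.0588  0.0013] shift [0.001  0.0014 0.0264]
turn [-0.0001  0.0204  0.0013] shift [0.002  0.0014 0.0311]
turn [-0.0001 -0.0425  0.0013] shift [0.0033 0.0014 0.039 ]
```

Emit:
send_rows:
  steps:
    - [[0, 0, 0], [0.001, 0, 0.008], 0]
    - [[0, 0, 0], [0.001, 0, 0.015], 0]
    - [[0, 0, 0], [0.001, 0, 0.02], 0]
    - [[0, 0, 0], [0.001, 0, 0.0225], 0]
    - [[0, 0, 0], [0.0015, 0, 0.025], 0]
    - [[0, 0, 0], [0.0015, 0, 0.027], 0]
    - [[0, -0.01, 0], [0.002, 0, 0.029], 0]
    - [[0, -0.02, 0], [0.002, 0, 0.031], 0]
    - [[0, -0.03, 0], [0.0025, 0, 0.033], 0]
    - [[0, -0.035, 0], [0.003, 0, 0.035], 0]
    - [[0, -0.04, 0], [0.003, 0, 0.0365], 0]
    - [[0, -0.04, 0], [0.003, 0, 0.0365], 0]

```text
clock: 21.4
position: [0.5936, 0.1067, 0.2103]
tool_rot: [0.707, -0.707, -0.009, 0.009]
contact_force: [-0.3, -0.6, 0.3]
width: 0.0004
```

```bash
python3 - <<'E'
from h import *
plan(*[(*off(t,.125,.022),.21,t) for t in (91.6,)])
E
```

```text
now [0.5936 0.1067 0.2103] jaw yaw 91.41 w 0.0004 F [-0.31 -0.6   0.3 ] M [-0.031 -0.007 -0.064] t 21.4
turn [-0.     -0.0034  0.    ] shift [0.001  0.0003 0.0024]
```

Little resistance so far. I'll continue in 1 mm steps until the bumpers push back.

Emit:
send_rows:
  steps:
    - [[0, 0, 0], [0, 0, 0.001], 0]
    - [[0, 0, 0], [0, 0, 0.002], 0]
    - [[0, 0, 0], [0, 0, 0.003], 0]
    - [[0, 0, 0], [0, 0, 0.003], 0]
    - [[0, 0, 0], [0, 0, 0.003], 0]

```text
clock: 21.9
position: [0.5935, 0.1095, 0.2103]
tool_rot: [-0.707, 0.707, 0.009, -0.009]
contact_force: [-0.9, -1.1, -0.6]
width: -0.0
```

```bash
python3 - <<'E'
from h import *
plan()
E
```

```text
now [0.5935 0.1095 0.2103] jaw yaw 91.39 w -0.0 F [-0.92 -1.15 -0.56] M [-0.032 -0.004 -0.02 ] t 21.9
```

Emit:
send_rows:
  steps:
    - [[0, 0, 0], [0, 0, 0.001], 0]
    - [[0, 0, 0], [0, 0, 0.002], 0]
    - [[0, 0, 0], [0, 0, 0.003], 0]
    - [[0, 0, 0], [0, 0, 0.003], 0]
    - [[0, 0, 0], [0, 0, 0.003], 0]

```text
clock: 22.4
position: [0.5935, 0.1123, 0.2103]
tool_rot: [-0.707, 0.707, 0.009, -0.009]
contact_force: [1.5, -4.5, -0.1]
width: 0.0001
```

```bash
python3 - <<'E'
from h import *
plan()
E
```

```text
now [0.5935 0.1123 0.2103] jaw yaw 91.39 w 0.0001 F [ 1.49 -4.54 -0.09] M [-0.654 -0.149 -0.004] t 22.4
```

Emit:
send_rows:
  steps:
    - [[0, 0, 0], [0, 0, 0.0005], 0]
    - [[0, 0, 0], [0, 0, 0.001], 0]
    - [[0, 0, 0], [0, 0, 0.001], 0]

```text
clock: 22.7
position: [0.5935, 0.1131, 0.2103]
tool_rot: [-0.707, 0.707, 0.009, -0.009]
contact_force: [1.2, -4.7, -1.1]
width: 0.0001
```

```bash
python3 - <<'E'
from h import *
plan()
E
```

```text
now [0.5935 0.1131 0.2103] jaw yaw 91.39 w 0.0001 F [ 1.15 -4.72 -1.13] M [-0.981 -0.142 -0.009] t 22.7
```

The response is soft, consistent with the bumpers. I'll back off slowly, then withdraw.

Emit:
send_rows:
  steps:
    - [[0, 0, 0], [0, 0, -0.0004], 0]
    - [[0, 0, 0], [0, 0, -0.0008], 0]
    - [[0, 0, 0], [0, 0, -0.0012], 0]
    - [[0, 0, 0], [0, 0, -0.0016], 0]
    - [[0, 0, 0], [0, 0, -0.002], 0]
    - [[0, 0, 0], [0, 0, -0.0025], 0]
    - [[0, 0, 0], [0, 0, -0.003], 0]
    - [[0, 0, 0], [0, 0, -0.004], 0]
    - [[0, 0, 0], [0, 0, -0.006], 0]
    - [[0, 0, 0], [0, 0, -0.015], 0]
    - [[0, 0, 0], [0, 0, -0.04], 0]
    - [[0, 0, 0], [0, 0, -0.08], 0]

```text
clock: 23.9
position: [0.5953, 0.0336, 0.2103]
tool_rot: [0.707, -0.707, -0.009, 0.009]
contact_force: [0.4, -0.6, -0.3]
width: 0.0001
```

Emit:
send_rows:
  steps:
    - [[0, 0, 0], [0, 0, -0.04], 0]
    - [[0, 0, 0], [0, -0.04, -0.08], 0]
    - [[0, 0, 0], [0, -0.08, -0.12], 0]
    - [[0, 0, 0], [0, -0.12, -0.16], 0]
    - [[0, 0, 0], [0, -0.12, -0.2], 0]
    - [[0, 0, 0], [0, -0.12, -0.24], 0]
    - [[0, 0, 0], [0, -0.12, -0.28], 0]
    - [[0, 0, 0], [0, -0.12, -0.28], 0]

```text
clock: 24.7
position: [0.6014, -0.2519, 0.3301]
tool_rot: [-0.707, 0.708, 0.007, -0.007]
contact_force: [0.6, -0.0, 0.9]
width: -0.0004
```

```bash
cat > m.py <<'E'
from h import *
plan()
d=cam('top'); im=d['image'].astype(int)
hsv=cv2.cvtColor(d['image'],cv2.COLOR_RGB2HSV)
# scan rows: the door's top edge strip is the most saturated-orange run near the front
for v in range(155,232,8):
    r=im[v,185:222]; print(v,[int(x) for x in r[:,0]])
E
python3 m.py
```

```text
now [ 0.6014 -0.2519  0.3301] jaw yaw 91.16 w -0.0004 F [ 0.63 -0.    0.91] M [ 0.015 -0.022 -0.03 ] t 24.7
155 [218, 197, 135, 133, 106, 77, 105, 131, 131, 140, 186, 204, 204, 204, 204, 204, 204, 202, 203, 202, 201, 201, 199, 200, 200, 198, 199, 199, 197, 195, 195, 194, 195, 195, 197, 195, 196]
163 [217, 197, 135, 132, 78, 65, 94, 182, 182, 183, 183, 183, 171, 135, 134, 133, 133, 137, 178, 200, 201, 202, 201, 200, 201, 201, 201, 200, 200, 200, 201, 200, 201, 199, 200, 200, 201]
171 [218, 199, 136, 93, 91, 92, 134, 181, 183, 184, 183, 183, 170, 137, 133, 133, 134, 134, 135, 126, 110, 134, 146, 159, 138, 146, 132, 148, 181, 206, 207, 207, 208, 208, 208, 209, 207]
179 [217, 178, 134, 160, 160, 160, 172, 183, 182, 183, 182, 183, 159, 134, 134, 134, 134, 134, 135, 134, 133, 126, 134, 191, 210, 211, 212, 212, 211, 211, 210, 210, 210, 212, 210, 211, 210]
187 [218, 180, 141, 161, 160, 161, 176, 182, 182, 183, 182, 184, 159, 135, 134, 133, 135, 134, 136, 134, 135, 135, 136, 205, 207, 208, 208, 208, 209, 209, 209, 208, 210, 210, 211, 209, 209]
195 [218, 159, 141, 160, 161, 161, 175, 182, 182,
[... 197 characters left out ...]
82, 183, 148, 135, 136, 134, 136, 135, 135, 135, 135, 134, 134, 218, 220, 220, 220, 220, 220, 221, 221, 221, 221, 221, 220, 221, 221]
211 [218, 138, 148, 160, 162, 161, 182, 183, 183, 182, 183, 183, 130, 148, 112, 133, 135, 134, 135, 135, 136, 135, 155, 210, 212, 212, 211, 211, 212, 211, 211, 211, 211, 210, 210, 210, 209]
219 [217, 136, 148, 159, 159, 161, 182, 183, 182, 183, 183, 182, 137, 145, 103, 128, 134, 134, 135, 145, 126, 116, 155, 213, 215, 215, 214, 216, 214, 214, 215, 215, 214, 213, 212, 213, 211]
227 [134, 133, 80, 77, 77, 132, 160, 156, 169, 171, 170, 159, 108, 137, 108, 135, 136, 136, 135, 144, 125, 123, 149, 195, 196, 198, 195, 196, 196, 198, 199, 199, 198, 198, 198, 199, 198]
```

The door's top-edge strip is now parallel to the cupboard front to about 0.2°. The arm is clear, so I'm handing in.

```bash
python3 -c "
from h import *
print(ctrl.hand_in())"
```

```text
the job is handed in; nothing more can be done
None
```

The door is back on both pins and shut against the bumpers. The job was handed in at about 25 s of the 72 s, with the arm withdrawn; no verdict was reported.

- **Hanging:** I lifted the door from the rack, held it about 70° open and lowered it by feel. A sideways push of about 4 N showed where the pins were. I eased the door about 1 mm across, and it went fully down at the expected height. I let go there, and a picture showed it hanging upright by itself.
- **Shutting:** My first push stalled with the door still about 6° open, and the force rose to about 11 N. I put this down to the gripper body meeting the cupboard's top edge, not the bumpers. I pushed again about 20 mm higher and met a soft bumper response of about 5 N, then backed off slowly.
- **Last checks:** In the last top image, read as pixel rows because my 12 views were used up, the door's top edge is parallel to the cupboard front to about 0.2°. The gripper carries no load and touches nothing.
- **Not checked:** I did not measure the barrel heights again after shutting. I also did not measure the cat, mouse and pot again at the end; the arm's path kept clear of all three.

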